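Open the gear case's swivel cover and take out the filter insert

TASK

The filter insert of the gear case is due for cleaning. Pull up the spring plunger knob on the flat cover and swivel the cover round its pivot screw until the plunger drops into the far hole and locks the cover open; then lift the insert out of the port by its bail and stand it upright in the shallow round dish. Keep the insert upright on the way, set it down rather than dropping it, leave the things standing round about where they are, and let go of everything at the end.

Things in the scene. Friction and masses are not known exactly. Their poses are not given: they have to be found in the camera images.
- gear_case: Fixed grey cast gear case, foot 190 x 284 mm, flat aluminium top 100 mm above the bench. Origin: centre of its underside; x to its back (where a small square motor is flanged on), y to its left end (shaft stub), z up; turned up to 0.35 rad. In this frame, mm: pivot screw (25, -10), port (25, 70), pin hole for closed (-44, 39), for open (-32, -73), a brass breather 25 mm high (45, -100).
- port (a point): Centre of the round port, on the plane of the case's top (100 mm above the bench). Bore 84 mm wide down to a ledge 40 mm below the top, 72 mm wide below that. The insert stands in it with 2 mm to spare all round, its flange on the ledge; its bail ends 5 mm below the top, under the closed cover.
- cover_pivot (a point): On the pivot screw's axis, at the cover's upper face (107.5 mm above the bench); the screw's hexagon head stands 9 mm above it. The cover is a flat steel plate 6 mm thick with three rounded corners: a 50 mm radius over the port (80 mm from the pivot), 18 mm at the pivot, 21 mm under the plunger (85 mm from the pivot). Open, it overhangs the front of the case by 2 cm.
- cover (a joint): Swing of the cover round the upright pivot screw, rad: 0 = closed over the port, growing counter-clockwise seen from above (the plunger's corner passes along the front of the case to the right). 1.45 = end stop, with the pin over the open hole. Friction 0.12 N m, no spring. Locked while the pin is down in a hole, with about 0.03 rad of play.
- knob (a point): Centre of the plunger's black round knurled pull knob: 32 mm across, 30 mm high, upright on the cover's corner, 85 mm from the pivot axis; 28 mm above the cover's upper face when the pin is down, and it rises with the knob. Under the knob a hexagon bush 27 mm wide, 12 mm high, stands on the cover. The knob does not spin on the cover.
- plunger (a joint): Lift of the plunger's pin and knob, m: 0 = pin fully down in a hole, 0.010 = tip just clear of the hole (between the holes the pin can ride on the case's top at 0.010), 0.016 = top of its travel. A spring of 3 N (down) to 6 N (up) pushes it down, so that it drops into the open hole when the cover is at its end stop and the knob is let go.
- bail (a point): Centre of the cross-bar of the steel filter insert's bail, where to take it: bar 10 mm thick (this frame's x), 50 mm long (y), 12 mm high, 19 mm free below it between legs at its ends. Insert 77 mm high: slotted basket 66 mm across, 42 mm high; flange plate 80 mm across, 4 mm thick; bail. This point is 71 mm above its underside. 0.18 to 0.37 kg. In the port its yaw is within 1.2 rad of the case's.
- dish: Loose shallow round grey-rose resin dish, 166 mm across, 36 mm high; origin: centre of its underside, z up. Inside it is about 145 mm wide, with a flat floor 6 mm above the bench. It stands to the right or to the left of the gear case.
- strainer: The filter insert as a whole (see bail); origin: centre of its underside, z up. In the port the origin is 18 mm above the bench.
- carton: Bystander, loose: small brown card box 90 x 68 x 58 mm, on the side of the gear case where the dish is not. Origin: centre of its underside.
- oil: Bystander, loose: small plastic oil bottle with a pointed red cap, 42 mm across, 126 mm high, behind the gear case on the right. Origin: centre of its underside.
- reel: Bystander, loose: spool of solder 55 mm across, 38 mm high, at the far left. Origin: centre of its underside.
- mouse: Bystander, loose: dark computer mouse, 99 x 56 x 41 mm, behind on the right. Origin: centre of its underside.

How it is judged:
By the outcome, as a careful person would: the job done as asked, in the order asked, and still so for the second after the job is handed in, with the robot touching nothing.
It also fails if it takes over 53 s, if anything falls off the work surface, if the arm or the gripper's body presses on something with over 40 N, if the wrist force passes 120 N, or if a joint passes its speed limit or range.

ROBOT

A 6-joint arm with a two-finger parallel gripper is mounted at the origin on a cart in front of the work surface, level with it; the furniture and walls round the work are solid. World frame = base frame: x ahead of the robot, y to its left, z up, the work surface at z = 0. Lengths are in mm, angles in rad, forces in N, time in s.
With the tool pointing down it reaches from about 350 to 875 mm from the base axis. Payload 4.2 kg.
Tool frame: the origin (TCP) lies at the very end of the fingers, on their centre line; the grasp point (between the pads) lies 19 mm behind it; z points along the fingers, y is the direction in which the jaws open and shut (so a half turn about z gives the same grasp; the last joint's range is limited). The gripper opens to 85 mm and grips with 20 to 120 N. Pads are 22 mm wide; open, the fingers measure 114 mm over their backs; the gripper's body (76 mm by 85 mm) begins 54 mm behind the grasp point. The pads swing forward as they close: fully open they stand 13 mm farther back than shut.
Start: joints at [1.39, 0.385, 0.008, 0, -1.194, -0.259], TCP at [266.065, 565.516, 231.312] pointing down, gripper open.
Joint ranges: [-3.14, 3.14], [-1.21, 2.06], [-1.07, 1.41], [-3.16, 2.05], [-2.99, -0.16], [-3.1, 3.1]. Speed limits (rad/s): [2.79, 2.79, 3.14, 3.14, 3.14, 3.14].

INTERFACE

Orientations are given as a unit quaternion [x, y, z, w].
In Python, from bench import read_state, get_image, camera_params, job_done gives the robot as it stands.
- The arm moves only by the tool send_rows, never from a script. Its arguments are lists of equal length, an entry for each row: "translation": the shift along the tool's x, y, z in m, a list of three; "yaw": the turn about the tool's z in degrees; "fingers": the closure in counts, from 0 (fully open) to 255 (shut). A call has 1 to 12 rows; each row is the pose to reach, as a shift and turn from the pose measured when the call began, along the tool's axes at that moment; what a row does not reach only later rows make up. A row lasts 1/10 s, in which the tool goes at most 50 mm and 8.59 degrees, less where a joint would pass 70% of its speed; a pose out of reach is approached as far as the arm can. A call with a gripper value outside its range is refused whole. The fingers move at their own pace and stop on an object; the grip force is fixed at half the most. Time passes only in rows, so rows that repeat a pose let the fingers close. It gives the time, the measured TCP pose, the force and the opening at its end, in the units of the state.
- read_state(): the state, without advancing time (a new reading comes with each control period).
- get_image(name): name is "scene" or "top" or "wrist"; returns the picture (420x560x3 uint8, blue, green, red); there is no depth.
- camera_params(name): a dict with "mtx" (3x3 intrinsics, pixels), "rvec" (rotation vector, rad) and "tvec" (3), from world to camera coordinates, as OpenCV has them; the wrist camera has in their place "tool_from_camera" (4x4, takes a point from camera to tool coordinates, whose origin is the TCP and whose axes are the flange's). Camera axes: x right, y down, z forward; pixel columns grow to the right and rows downward; lengths in mm; the calibration is good to about 2 mm. A picture is of the moment at which its call begins: read the wrist's pose just before it. camera_params takes no time and is no camera call.
- job_done(): hands the job in, once; it reports no verdict.
The state is a dict: "clock": time; "joints": joint angles; "joint_vel": joint speeds; "joint_efforts": joint torques, N m; "position": TCP position; "ee_rot": TCP orientation; "contact_force": force on the tool from outside, world axes, zero at the start; "wrist_torque": the same for the moment, N m; "gripper_width": finger opening in mm.
Only numpy, scipy, OpenCV 4.12 (cv2) and the standard library are available. Lean on these libraries where they do the work, as an engineer would, in place of code of your own. Each camera call takes 0.05 s, during which the arm holds its last target.

## Working session

There is one attempt and no reset: what is moved stays moved. The work goes in short steps, Python scripts to look and compute and a tool call to move; the robot and the scene stay as the last step left them, time stands still between calls to the robot, and variables do not carry over. Pictures are saved under pics/ and viewed, and the job is handed in when it is done.

Besides the shell and the picture viewer there is one more tool, called after "Call:" as a command line: name --pt "numbers of a row" for each row, then --argument value for the rest. send_rows: Moves the arm, as the interface text tells. Its arguments: {"type":"object","properties":{"translation":{"type":"array","items":{"type":"array","items":{"type":"number"}}},"yaw":{"type":"array","items":{"type":"number"}},"fingers":{"type":"array","items":{"type":"number"}}},"required":["translation","yaw","fingers"]}

```bash
mkdir -p pics; ls
python3 - <<'E'
from bench import *
import cv2,numpy as np
print(read_state())
for n in ["scene","top","wrist"]:
    p=camera_params(n);print(n,{k:np.round(v,4).tolist() for k,v in p.items()})
    cv2.imwrite(f"pics/{n}0.png",get_image(n))
E
```

```text
pics
{'clock': 0.0, 'joints': array([ 1.38958208e+00,  3.85545427e-01,  6.63351701e-03, -5.11509849e-04,
       -1.19400198e+00, -2.58623278e-01]), 'joint_vel': array([ 2.68518928e-04,  1.00979398e-03,  1.09955708e-03, -8.35488356e-05,
       -1.25505728e-03, -8.55705336e-04]), 'joint_efforts': array([-3.05067770e-04, -3.92290020e+01,  1.88398343e+01,  4.18626308e+00,
       -4.61484102e-03, -1.73795005e-07]), 'position': array([265.83795535, 565.0001608 , 230.2294572 ]), 'ee_rot': array([ 9.75894012e-01, -2.18242295e-01, -1.96566296e-04,  1.06718544e-03]), 'contact_force': array([0.26666976, 0.13576135, 0.44895826]), 'wrist_torque': array([ 0.00033996, -0.05120546, -0.02827567]), 'gripper_width': 85.300868035765}
scene {'mtx': [[463.6898, 0.0, 279.9201], [0.0, 463.6898, 210.2904], [0.0, 0.0, 1.0]], 'rvec': [2.3365, -0.5184, 0.2297], 'tvec': [-525.688, 309.2314, 1350.9243]}
top {'mtx': [[468.1932, 0.0, 274.1806], [0.0, 468.1932, 207.6418], [0.0, 0.0, 1.0]], 'rvec': [2.1101, -2.1108, 0.2349], 'tvec': [63.7577, 600.0113, 1408.0429]}
wrist {'mtx': [[358.303, 0.0, 275.69], [0.0, 358.303, 206.8552], [0.0, 0.0, 1.0]], 'tool_from_camera': [[0.0, -0.9471, -0.321, 82.742], [1.0, 0.0003, -0.0009, -0.9942], [0.0009, -0.321, 0.9471, -143.6941], [0.0, 0.0, 0.0, 1.0]]}
```

View pics/scene0.png

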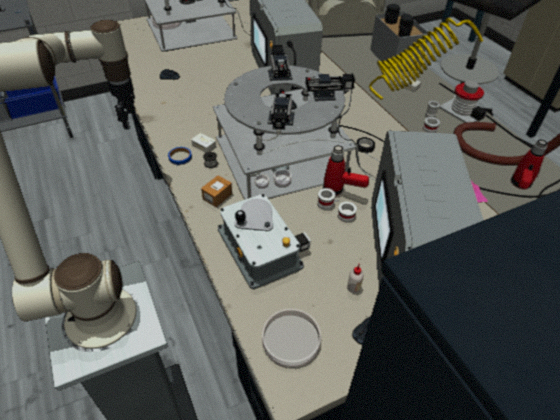

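View pics/top0.png

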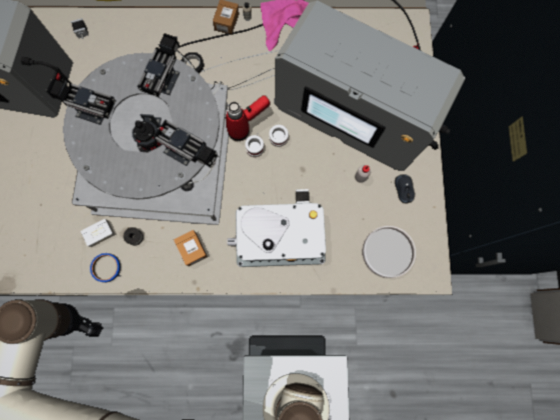

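View pics/wrist0.png

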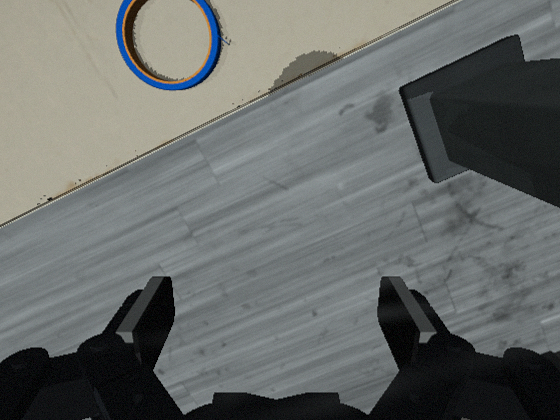

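The dish is on the right at top (388,252), the case at about (281,235), the knob at (268,244), the breather at (313,215) and the carton on the left. I'll zoom in for detail.

```bash
cat > h.py <<'E'
from bench import *
import cv2,numpy as np
from scipy.spatial.transform import Rotation as R
def ray(n,uv,st=None):
    p=camera_params(n)
    d=np.linalg.inv(p["mtx"])@np.array([uv[0],uv[1],1.])
    if n=="wrist":
        T=np.array(p["tool_from_camera"]);W=R.from_quat(st["ee_rot"]).as_matrix()
        return W@T[:3,3]+st["position"], W@T[:3,:3]@d
    M=cv2.Rodrigues(np.array(p["rvec"],float))[0]
    return -M.T@np.array(p["tvec"]).ravel(), M.T@d
def onz(n,uv,z,st=None):
    o,d=ray(n,uv,st); return o+d*(z-o[2])/d[2]
def proj(n,P,st=None):
    p=camera_params(n);P=np.array(P,float)
    if n=="wrist":
        T=np.array(p["tool_from_camera"]);W=R.from_quat(st["ee_rot"]).as_matrix()
        c=T[:3,:3].T@(W.T@(P-st["position"])-T[:3,3])
    else:
        M=cv2.Rodrigues(np.array(p["rvec"],float))[0]; c=M@P+np.array(p["tvec"]).ravel()
    q=np.array(p["mtx"])@c; return q[:2]/q[2]
E
python3 - <<'E'
from h import *
a=cv2.imread("pics/top0.png")
cv2.imwrite("pics/topz.png",cv2.resize(a[190:290,225:425],None,fx=4,fy=4,interpolation=cv2.INTER_CUBIC))
b=cv2.imread("pics/scene0.png")
cv2.imwrite("pics/scz.png",cv2.resize(b[180:300,205:325],None,fx=5,fy=5,interpolation=cv2.INTER_CUBIC))
for n,uv,z in [("top",(268,244),135),("top",(313,215),125),("top",(388,252),36),("top",(283.5,222),116)]:print(uv,onz(n,uv,z).round(1))
E
```

```text
(268, 244) [475.2  82.3 135. ]
(313, 215) [564.2 -52.7 125. ]
(388, 252) [ 463.5 -294.8   36. ]
(283.5, 222) [544.5  35.9 116. ]
```

View pics/topz.png

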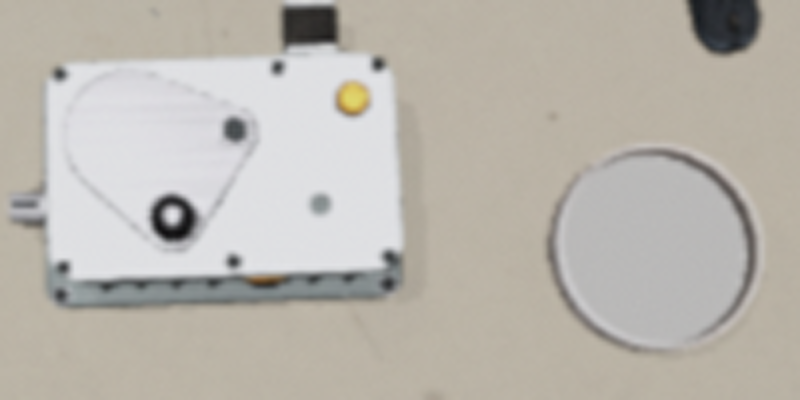

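View pics/scz.png

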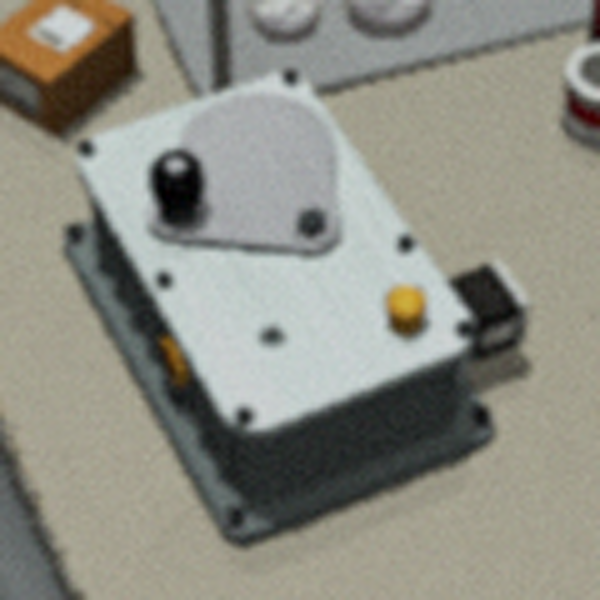

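Run:
```python
from h import *
f=lambda x,y:(225+x/4-.4,190+y/4-.4)
g=lambda x,y:(205+x/5-.4,180+y/5-.4)
L=np.array([(-44,39),(25,-10),(-32,-73),(45,-100)],float)
zs=[150,116,100,125]
for n,uvs in(("top",[f(173,217),f(235,129),f(320,204),f(352,97)]),("scene",[g(176,163),g(312,217),g(272,336),g(406,296)])):
    W=np.array([onz(n,u,z) for u,z in zip(uvs,zs)])[:,:2]
    print(n,W.round(1).tolist())
    lc,wc=L.mean(0),W.mean(0);z=((L-lc)@[1,1j]).conj()@((W-wc)@[1,1j]);th=np.angle(z)
    Rm=np.array([[np.cos(th),-np.sin(th)],[np.sin(th),np.cos(th)]]);t=wc-Rm@lc
    print(th,t.round(1),"resid",(L@Rm.T+t-W).round(1).tolist())
    for k,p in dict(knob=(-44,39),pivot=(25,-10),port=(25,70),open=(-32,-73)).items():print(k,(Rm@p+t).round(1))
# dish
a=cv2.imread("pics/top0.png")
print("dish",onz("top",f(655,248),36),onz("scene",(291,338),36))
```

```text
top [[473.5, 82.6], [545.0, 36.3], [490.3, -28.1], [567.8, -51.5]]
0.04093668252408732 [519.2  45.9] resid [[0.1, 0.4], [-0.4, 0.6], [-0.2, -0.3], [0.5, -0.7]]
knob [473.6  83. ]
pivot [544.6  36.9]
port [541.3 116.8]
open [490.2 -28.4]
scene [[481.1, 84.0], [551.8, 35.7], [495.5, -29.9], [573.8, -53.9]]
0.023279825262501958 [526.2  45. ] resid [[0.3, -1.0], [-0.4, -0.1], [0.4, 1.2], [-0.3, -0.0]]
knob [481.3  83. ]
pivot [551.4  35.6]
port [549.6 115.6]
open [495.9 -28.7]
dish [ 464.76395074 -295.94515705   36.        ] [ 466.29360561 -313.33488315   36.        ]
```

Call:
send_rows --pt "0.034 0.029 -0.004" --pt "0.068 0.058 -0.008" --pt "0.103 0.087 -0.012" --pt "0.137 0.116 -0.016" --pt "0.171 0.145 -0.021" --pt "0.206 0.174 -0.025" --pt "0.24 0.203 -0.029" --pt "0.274 0.232 -0.033" --pt "0.308 0.261 -0.037" --pt "0.343 0.29 -0.042" --pt "0.377 0.319 -0.046" --pt "0.411 0.348 -0.05" --yaw '[8, 16, 24, 32, 40, 48, 56, 64, 72, 80, 88, 98]' --fingers '[0, 0, 0, 0, 0, 0, 0, 0, 0, 0, 0, 0]'

```text
clock: 1.35
position: [489.8, 73.5, 281.3]
ee_rot: [-0.484, 0.875, -0.0, -0.001]
contact_force: [1.3, 0.8, 0.2]
gripper_width: 85.3
```

Call:
send_rows --pt "0 0 0" --pt "0 0 0" --pt "0 0 0" --yaw '[0, 0, 0]' --fingers '[0, 0, 0]'

```text
clock: 1.65
position: [489.5, 73.9, 281.0]
ee_rot: [-0.484, 0.875, -0.0, -0.001]
contact_force: [0.4, 0.5, 0.1]
gripper_width: 85.4
```

Run:
```python
from h import *
s=read_state();print(s["clock"],s["position"],s["joints"],R.from_quat(s["ee_rot"]).as_matrix().round(3),s["contact_force"])
im=get_image("wrist");cv2.imwrite("pics/w1.png",im)
import pickle;pickle.dump(s,open("s1.pkl","wb"))
```

```text
1.65 [489.46497513  73.91711817 280.96101885] [ 4.78976769e-01  1.27565395e-01 -2.16667266e-01  6.46950709e-04
 -1.22826340e+00 -1.03903695e+00] [[-0.531 -0.847 -0.001]
 [-0.847  0.531 -0.001]
 [ 0.002  0.    -1.   ]] [0.41419775 0.52012211 0.05481706]
```

View pics/w1.png

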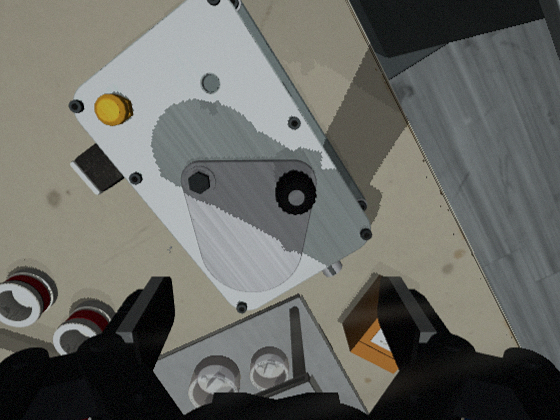

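```bash
cat >> h.py <<'E'
def fit(L,W):
    L=np.array(L,float);W=np.array(W,float)
    lc,wc=L.mean(0),W.mean(0);z=((L-lc)@[1,1j]).conj()@((W-wc)@[1,1j]);th=np.angle(z)
    Rm=np.array([[np.cos(th),-np.sin(th)],[np.sin(th),np.cos(th)]]);t=wc-Rm@lc
    return th,Rm,t,(L@Rm.T+t-W)
E
python3 - <<'E'
from h import *
import pickle
s=pickle.load(open("s1.pkl","rb"))
L=[(-44,39),(25,-10),(-32,-73),(45,-100)]
uv=[(297,197),(200,181),(210.5,83.5),(115,108)];zs=[150.5,116,100,125]
W=np.array([onz("wrist",u,z,s)[:2] for u,z in zip(uv,zs)])
th,Rm,t,r=fit(L,W);print(W.round(1).tolist(),th,t,r.round(1).tolist())
for k,p in dict(knob=(-44,39),pivot=(25,-10),port=(25,70),open=(-32,-73)).items():print(k,(Rm@p+t).round(1))
im=cv2.imread("pics/w1.png");cv2.imwrite("pics/w1z.png",cv2.resize(im[60:240,80:340],None,fx=3,fy=3,interpolation=cv2.INTER_CUBIC))
E
```

```text
[[476.5, 85.5], [545.5, 37.2], [492.4, -26.2], [565.1, -49.5]] 0.018424071305085242 [520.70965848  47.76522472] [[-0.5, 0.4], [0.4, 1.1], [-2.4, 0.4], [2.5, -1.9]]
knob [476.   85.9]
pivot [545.9  38.2]
port [544.4 118.2]
open [490.1 -25.8]
```

View pics/w1z.png

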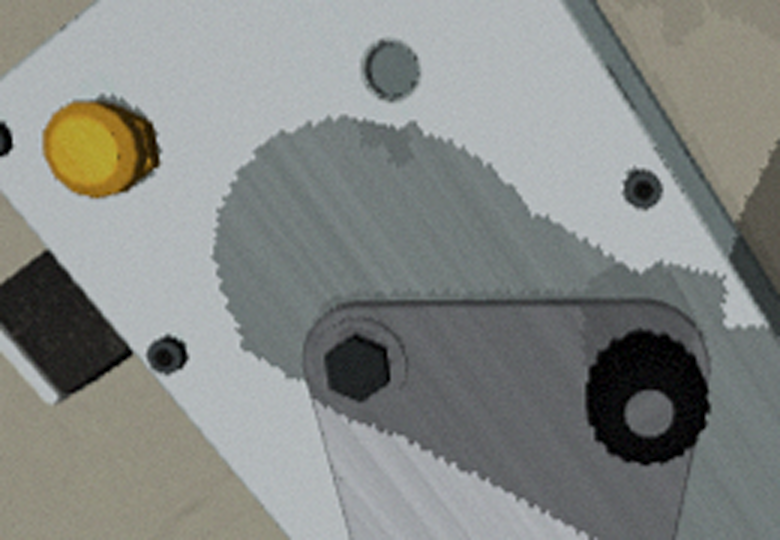

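Run:
```python
from h import *
import pickle
s=pickle.load(open("s1.pkl","rb"))
L=[(-44,39),(25,-10),(-32,-73),(45,-100)]
uv=[(296.3,197.3),(199,182.7),(210.5,83.2),(107.5,110)];zs=[150.5,116,100,125]
W=np.array([onz("wrist",u,z,s)[:2] for u,z in zip(uv,zs)])
th,Rm,t,r=fit(L,W);print(W.round(1).tolist(),th,t,r.round(1).tolist())
for k,p in dict(knob=(-44,39),pivot=(25,-10),port=(25,70),open=(-32,-73)).items():print(k,(Rm@p+t).round(1))
print(proj("wrist",(476,84.5,135),s))
```

```text
[[477.1, 85.4], [547.2, 38.0], [492.3, -26.4], [571.2, -51.5]] 0.0315100723931872 [522.3102193   47.39686248] [[0.0, -0.5], [0.4, 0.2], [0.3, -0.1], [-0.8, 0.4]]
knob [477.1  85. ]
pivot [547.6  38.2]
port [545.1 118.1]
open [492.6 -26.6]
[295.78714809 190.31131888]
```

Call:
send_rows --pt "-0.001 0.008 0.03" --pt "-0.002 0.016 0.06" --pt "-0.002 0.016 0.095" --pt "-0.002 0.016 0.115" --pt "-0.002 0.016 0.115" --yaw '[0, 0, 0, 0, 0]' --fingers '[90, 90, 90, 90, 90]'

```text
clock: 2.2
position: [474.4, 84.7, 163.3]
ee_rot: [-0.486, 0.874, 0.0, -0.004]
contact_force: [-0.1, 0.3, -0.1]
gripper_width: 55.5
```

Run:
```python
from h import *
s=read_state();print(s["clock"],s["position"],s["gripper_width"])
im=get_image("wrist");cv2.imwrite("pics/w2.png",im)
import pickle;pickle.dump(s,open("s2.pkl","wb"))
print(proj("wrist",(477,85,150.5),s),proj("wrist",(477.1,85,120.5),s),proj("wrist",s["position"]+[0,0,0],s))
```

```text
2.2 [474.35125876  84.65548151 163.27851095] 55.476847669142956
[271.39829511 265.43964486] [271.58371517 240.72640112] [275.77025946 275.31440597]
```

View pics/w2.png

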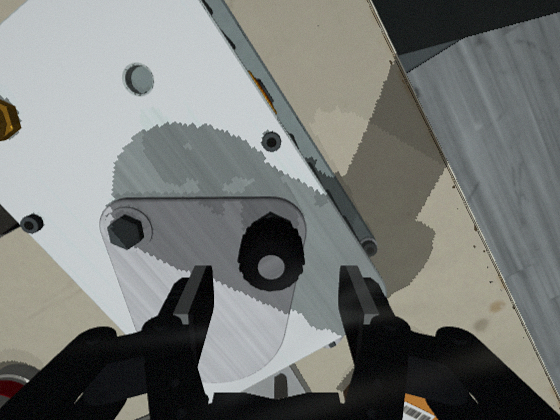

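Call:
send_rows --pt "-0.001 -0.003 0.02" --pt "-0.002 -0.003 0.035" --pt "-0.002 -0.003 0.044" --pt "-0.002 -0.003 0.044" --pt "-0.002 -0.003 0.044" --yaw '[0, 0, 0, 0, 0]' --fingers '[90, 90, 90, 90, 90]'

```text
clock: 2.75
position: [480.2, 85.6, 122.4]
ee_rot: [-0.486, 0.874, -0.001, -0.001]
contact_force: [-0.4, -1.0, -0.0]
gripper_width: 55.1
```

Call:
send_rows --pt "0 0 0" --pt "0 0 0" --pt "0 0 0" --pt "0 0 0" --pt "0 0 0" --pt "0 0 0" --pt "0 0 0" --pt "0 0 0" --yaw '[0, 0, 0, 0, 0, 0, 0, 0]' --fingers '[120, 150, 180, 255, 255, 255, 255, 255]'

```text
clock: 3.55
position: [478.7, 86.4, 123.7]
ee_rot: [-0.486, 0.874, 0.0, -0.002]
contact_force: [-9.3, 6.6, 10.1]
gripper_width: 30.6
```

Call:
send_rows --pt "0 0 -0.004" --pt "0 0 -0.008" --pt "0 0 -0.012" --pt "0 0 -0.014" --pt "0 0 -0.014" --pt "0 0 -0.014" --yaw '[0, 0, 0, 0, 0, 0]' --fingers '[255, 255, 255, 255, 255, 255]'

```text
clock: 4.15
position: [478.5, 86.4, 137.3]
ee_rot: [-0.486, 0.874, 0.001, -0.002]
contact_force: [-1.3, 3.3, -5.1]
gripper_width: 30.3
```

Run:
```python
from h import *
s=read_state();print(s)
im=get_image("wrist");cv2.imwrite("pics/w3.png",im)
print(proj("wrist",(547.6,38.2,116),s))
```

```text
{'clock': 4.15, 'joints': array([ 0.51279042,  0.24881037, -0.45471453, -0.00167362, -0.87151289,
       -1.06776119]), 'joint_vel': array([ 0.00067368,  0.00112339, -0.000722  ,  0.00087044, -0.00105495,
        0.00039632]), 'joint_efforts': array([ -1.30067334, -31.48723483,  16.85665011,   4.4845739 ,
        -0.35951807,  -0.04511625]), 'position': array([478.45623731,  86.43456868, 137.33697736]), 'ee_rot': array([-4.85881491e-01,  8.74021894e-01,  6.28916986e-04, -2.12382387e-03]), 'contact_force': array([-1.2870586 ,  3.25611102, -5.08396844]), 'wrist_torque': array([ 0.67824166, -0.02789616,  0.0249914 ]), 'gripper_width': 30.25203735076592}
[108.68080055 246.65821257]
```

View pics/w3.png

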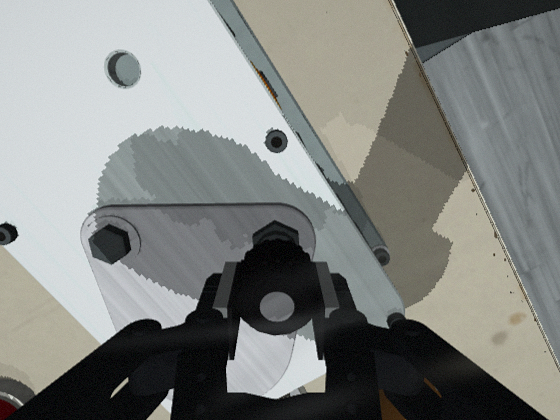

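```bash
cat > arc.py <<'E'
from h import *
import sys
piv=np.array([547.6,38.2]);s=read_state()
p=s["position"][:2];M=R.from_quat(s["ee_rot"]).as_matrix()
r=p-piv;print("r",np.hypot(*r),"ang",np.degrees(np.arctan2(r[1],r[0]))%360)
rr=r/np.hypot(*r)*85
rows=[]
for a in map(float,sys.argv[1].split(",")):
    c,k=np.cos(np.radians(a)),np.sin(np.radians(a))
    q=piv+np.array([[c,-k],[k,c]])@(rr if a>5 else r)
    d=M.T@np.array([*(q-p),0]);rows.append([round(d[0]/1000,4),round(d[1]/1000,4)])
print(rows)
E
python3 arc.py 4,8,12,16,20,24,28,32,36,40,40
```

```text
r 84.28294650518495 ang 145.09282076520785
[[np.float64(0.0059), np.float64(0.0001)], [np.float64(0.0118), np.float64(0.0005)], [np.float64(0.0177), np.float64(-0.0002)], [np.float64(0.0235), np.float64(-0.0013)], [np.float64(0.0293), np.float64(-0.0029)], [np.float64(0.0349), np.float64(-0.0048)], [np.float64(0.0403), np.float64(-0.0071)], [np.float64(0.0456), np.float64(-0.0098)], [np.float64(0.0507), np.float64(-0.0128)], [np.float64(0.0556), np.float64(-0.0162)], [np.float64(0.0556), np.float64(-0.0162)]]
```

Call:
send_rows --pt "0.006 0.0 0" --pt "0.012 0.0 0" --pt "0.0177 -0.0004 0" --pt "0.0235 -0.0014 0" --pt "0.0293 -0.003 0" --pt "0.0349 -0.0048 0" --pt "0.0403 -0.0071 0" --pt "0.0456 -0.0098 0" --pt "0.0507 -0.0128 0" --pt "0.0556 -0.0162 0" --pt "0.0556 -0.0162 0" --yaw '[-4, -8, -12, -16, -20, -24, -28, -32, -36, -40, -40]' --fingers '[255, 255, 255, 255, 255, 255, 255, 255, 255, 255, 255]'

```text
clock: 5.3
position: [462.6, 30.1, 137.2]
ee_rot: [0.755, -0.655, -0.001, 0.002]
contact_force: [-0.7, 1.8, -6.4]
gripper_width: 29.9
```

```bash
python3 - <<'E'
from h import *
s=read_state();print(s["wrist_torque"])
cv2.imwrite("pics/w4.png",get_image("wrist"))
E
python3 arc.py 4,8,12,16,20,24,28,32,36,40,43,44
```

```text
[ 0.4380256  -0.16085049  0.21545162]
r 85.3566581225962 ang 185.31633523982464
[[np.float64(0.006), np.float64(0.0001)], [np.float64(0.0119), np.float64(-0.0006)], [np.float64(0.0178), np.float64(-0.0014)], [np.float64(0.0236), np.float64(-0.0025)], [np.float64(0.0293), np.float64(-0.0041)], [np.float64(0.0349), np.float64(-0.006)], [np.float64(0.0404), np.float64(-0.0084)], [np.float64(0.0456), np.float64(-0.0111)], [np.float64(0.0507), np.float64(-0.0142)], [np.float64(0.0555), np.float64(-0.0176)], [np.float64(0.059), np.float64(-0.0204)], [np.float64(0.0601), np.float64(-0.0214)]]
```

View pics/w4.png

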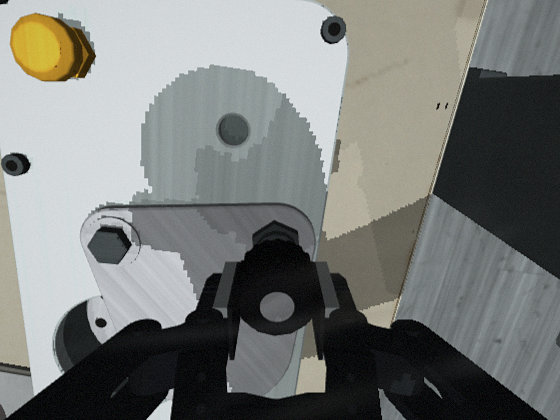

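The cover is swinging with the gripper and the port is starting to show at (80,340). Continuing to the end stop.

Call:
send_rows --pt "0.006 0.0 0" --pt "0.0119 -0.0005 0" --pt "0.0178 -0.0014 0" --pt "0.0236 -0.0025 0" --pt "0.0293 -0.0041 0" --pt "0.0349 -0.006 0" --pt "0.0404 -0.0084 0" --pt "0.0456 -0.0111 0" --pt "0.0507 -0.0142 0" --pt "0.0555 -0.0176 0" --pt "0.059 -0.0204 0" --pt "0.0601 -0.0214 0" --yaw '[-4, -8, -12, -16, -20, -24, -28, -32, -36, -40, -43, -44]' --fingers '[255, 255, 255, 255, 255, 255, 255, 255, 255, 255, 255, 255]'

```text
clock: 6.55
position: [489.3, -25.7, 135.6]
ee_rot: [0.945, -0.327, -0.006, 0.002]
contact_force: [-6.9, 8.4, -5.8]
gripper_width: 30.4
```

Call:
send_rows --pt "0 0 0" --pt "0 0 0" --yaw '[0, 0]' --fingers '[255, 255]'

```text
clock: 6.75
position: [489.1, -25.4, 135.3]
ee_rot: [0.945, -0.328, -0.006, 0.002]
contact_force: [-0.7, 2.4, -6.0]
gripper_width: 30.6
```

```bash
python3 - <<'E'
from h import *
s=read_state();print(s["wrist_torque"],s["contact_force"],s["joints"])
cv2.imwrite("pics/w5.png",get_image("wrist"))
E
python3 arc.py 1,2,3
```

```text
[ 0.80254487 -0.09631124 -0.40099254] [-0.6996331   2.3895186  -6.00920066] [ 0.2776969   0.2609008  -0.44210781 -0.00555069 -0.87955661  0.62776781]
r 86.42241184310987 ang 227.40966437951633
[[np.float64(0.0015), np.float64(0.0001)], [np.float64(0.003), np.float64(0.0002)], [np.float64(0.0045), np.float64(0.0002)]]
```

View pics/w5.png

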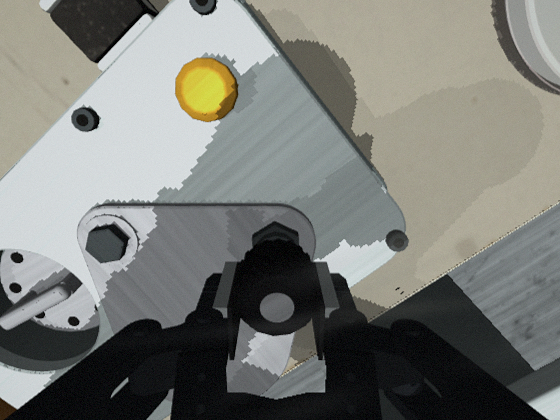

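Call:
send_rows --pt "0.0015 0.0 0" --pt "0.003 0.0 0" --pt "0.003 0 0.003" --pt "0.003 0 0.003" --yaw '[-1, -1, -1, -1]' --fingers '[255, 255, 255, 255]'

```text
clock: 7.2
position: [489.2, -25.7, 131.2]
ee_rot: [0.947, -0.321, -0.009, 0.001]
contact_force: [-5.5, 10.3, -5.5]
gripper_width: 30.5
```

Call:
send_rows --pt "0.001 0 0.003" --pt "0.001 0 0.006" --pt "0.001 0 0.009" --pt "0.001 0 0.009" --yaw '[0, 0, 0, 0]' --fingers '[255, 255, 255, 255]'

```text
clock: 7.6
position: [489.2, -25.6, 123.9]
ee_rot: [0.947, -0.322, -0.009, 0.001]
contact_force: [-7.8, 7.8, 6.5]
gripper_width: 30.3
```

Call:
send_rows --pt "0 0 0" --pt "0 0 0" --pt "0 0 0" --pt "0 0 0" --pt "0 0 -0.015" --pt "0 0 -0.045" --pt "0 0 -0.085" --pt "0 0 -0.12" --pt "0 0 -0.12" --yaw '[0, 0, 0, 0, 0, 0, 0, 0, 0]' --fingers '[90, 90, 90, 90, 90, 90, 90, 90, 90]'

```text
clock: 8.5
position: [494.7, -26.2, 249.4]
ee_rot: [0.947, -0.322, -0.004, -0.002]
contact_force: [-0.2, -0.1, 0.4]
gripper_width: 55.1
```

Run:
```python
from h import *
import pickle
s=read_state();print(s["clock"],s["position"]);pickle.dump(s,open("s6.pkl","wb"))
cv2.imwrite("pics/w6.png",get_image("wrist"))
print(proj("wrist",(492.6,-26.6,150.5),s),proj("wrist",(545,118,95),s))
```

```text
8.5 [494.66159025 -26.20693073 249.36766014]
[279.63600278 207.93976036] [116.90824014 235.99278794]
```

View pics/w6.png

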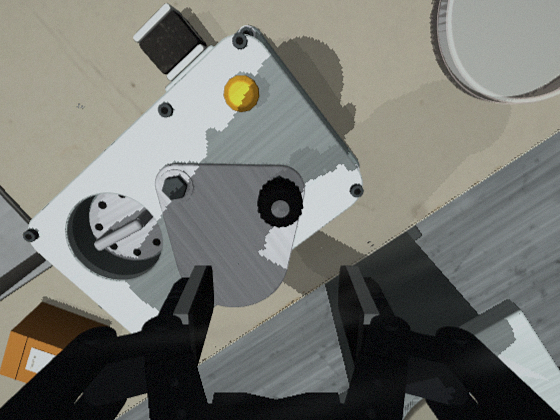

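Run:
```python
from h import *
import pickle
s=pickle.load(open("s6.pkl","rb"))
a=onz("wrist",(98,244),95,s);b=onz("wrist",(141,225),95,s);print(a,b,(a+b)/2,np.degrees(np.arctan2(*(b-a)[[1,0]])))
im=cv2.imread("pics/w6.png");cv2.imwrite("pics/w6z.png",cv2.resize(im[180:290,60:180],None,fx=5,fy=5,interpolation=cv2.INTER_CUBIC))
M=R.from_quat(s["ee_rot"]).as_matrix();print(M.round(3));print(M.T@(np.array([545,118,230])-s["position"]))
```

```text
[549.89802053 137.46940314  95.        ] [539.42084273  93.10517162  95.        ] [544.65943163 115.28728738  95.        ] -103.28766753769779
[[ 0.793 -0.609 -0.006]
 [-0.609 -0.793  0.005]
 [-0.008 -0.001 -1.   ]]
[ -47.74336441 -145.02247703   19.84320881]
```

View pics/w6z.png

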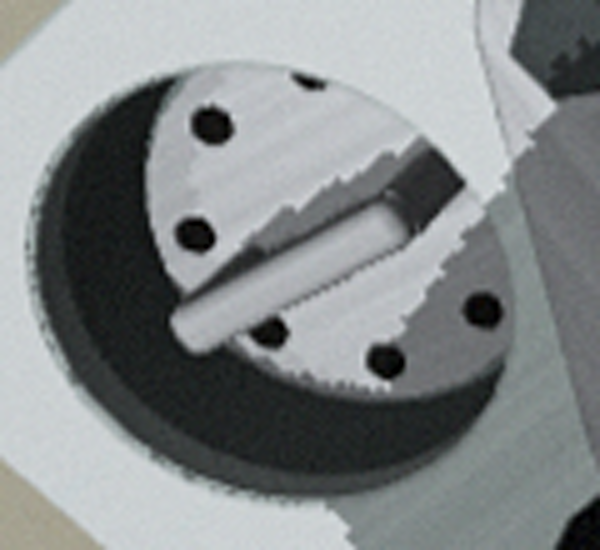

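Call:
send_rows --pt "-0.006 -0.018 0.002" --pt "-0.012 -0.036 0.004" --pt "-0.018 -0.054 0.007" --pt "-0.024 -0.072 0.01" --pt "-0.03 -0.09 0.012" --pt "-0.036 -0.108 0.015" --pt "-0.042 -0.127 0.018" --pt "-0.048 -0.145 0.02" --pt "-0.048 -0.145 0.02" --pt "-0.048 -0.145 0.02" --yaw '[8, 16, 24, 32, 40, 48, 56, 64, 65.5, 65.5]' --fingers '[150, 150, 150, 150, 150, 150, 150, 150, 150, 150]'

```text
clock: 9.55
position: [542.5, 118.0, 225.3]
ee_rot: [-0.623, 0.782, 0.006, -0.004]
contact_force: [-0.3, -1.0, 0.4]
gripper_width: 34.9
```

Run:
```python
from h import *
import pickle
s=read_state();print(s["clock"],s["position"],s["gripper_width"]);pickle.dump(s,open("s7.pkl","wb"))
im=get_image("wrist");cv2.imwrite("pics/w7.png",im);cv2.imwrite("pics/w7z.png",cv2.resize(im[100:300,180:380],None,fx=3,fy=3,interpolation=cv2.INTER_CUBIC))
print(R.from_quat(s["ee_rot"]).as_matrix().round(3))
```

```text
9.55 [542.45439733 117.95145773 225.3218768 ] 34.89247036650426
[[-0.224 -0.974 -0.014]
 [-0.975  0.224  0.004]
 [-0.001  0.015 -1.   ]]
```

View pics/w7z.png

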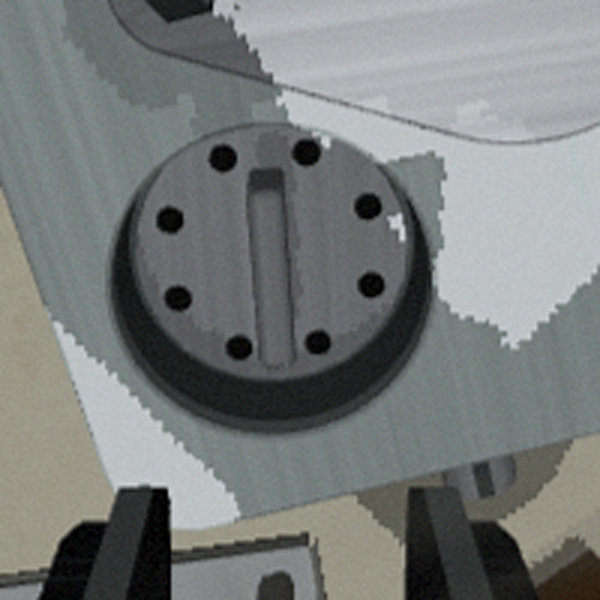

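Run:
```python
from h import *
import pickle
s=pickle.load(open("s7.pkl","rb"));M=R.from_quat(s["ee_rot"]).as_matrix()
a=onz("wrist",(269,162.3),95,s);b=onz("wrist",(272.7,221.7),95,s);c=(a+b)/2
print(a,b,np.hypot(*(b-a)[:2]),c,np.degrees(np.arctan2(*(b-a)[[1,0]])),"toolx",np.degrees(np.arctan2(M[1,0],M[0,0])))
print(M.T@(np.array([c[0],c[1],70])-s["position"]))
s=read_state();print(s["ee_rot"],s["joint_vel"])
```

```text
[540.32226683  92.87190123  95.        ] [548.72113481 141.54626282  95.        ] 49.39366821926089 [544.52170082 117.20908202  95.        ] 80.20989217178433 toolx -102.96562032191903
[  0.42796422  -4.50863231 155.27137328]
[-0.62264369  0.78247166  0.00614075 -0.00390397] [-0.00881081 -0.01463951  0.00185067  0.00134502 -0.00145993 -0.00061542]
```

Call:
send_rows --pt "0 -0.002 0.03" --pt "0 -0.0045 0.06" --pt "0 -0.0045 0.085" --pt "0 -0.0045 0.095" --pt "0 -0.0045 0.095" --yaw '[-1, -3, -3, -3, -3]' --fingers '[150, 150, 150, 150, 150]'

```text
clock: 10.1
position: [544.7, 116.1, 129.5]
ee_rot: [-0.643, 0.766, 0.007, -0.005]
contact_force: [0.9, 0.3, 0.0]
gripper_width: 35.6
```

Run:
```python
from h import *
import pickle
s=read_state();print(s["clock"],s["position"],s["gripper_width"]);pickle.dump(s,open("s8.pkl","wb"))
im=get_image("wrist");cv2.imwrite("pics/w8.png",im);
M=R.from_quat(s["ee_rot"]).as_matrix();print(M.round(3))
print(M.T@(np.array([544.5,117.2,70])-s["position"]))
```

```text
10.1 [544.68713775 116.05968104 129.49419677] 35.616105115121584
[[-0.173 -0.985 -0.017]
 [-0.985  0.173  0.003]
 [-0.     0.017 -1.   ]]
[-1.07683113 -0.62400731 59.49240159]
```

View pics/w8.png

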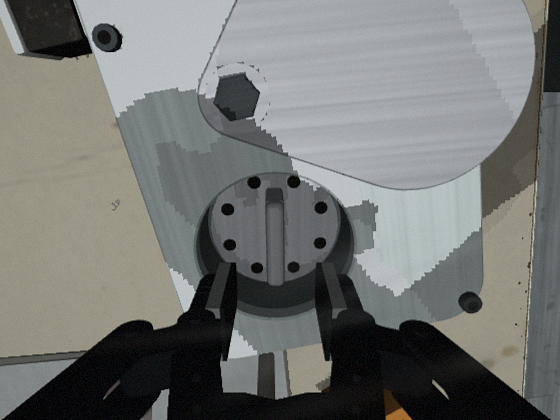

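Call:
send_rows --pt "-0.0005 -0.0005 0.015" --pt "-0.001 -0.001 0.03" --pt "-0.001 -0.001 0.045" --pt "-0.001 -0.001 0.055" --pt "-0.001 -0.001 0.058" --pt "-0.001 -0.001 0.058" --yaw '[0, 0, 0, 0, 0, 0]' --fingers '[150, 150, 150, 150, 150, 150]'

```text
clock: 10.75
position: [546.5, 117.7, 73.5]
ee_rot: [-0.643, 0.766, 0.006, -0.004]
contact_force: [-0.0, -0.3, 0.3]
gripper_width: 35.3
```

Call:
send_rows --pt "0 0 0" --pt "0 0 0" --pt "0 0 0" --pt "0 0 0" --pt "0 0 0" --pt "0 0 0" --pt "0 0 0" --pt "0 0 0" --yaw '[0, 0, 0, 0, 0, 0, 0, 0]' --fingers '[180, 200, 220, 255, 255, 255, 255, 255]'

```text
clock: 11.55
position: [546.3, 117.9, 74.2]
ee_rot: [-0.643, 0.766, 0.006, -0.004]
contact_force: [-3.9, 1.5, 5.8]
gripper_width: 8.2
```

Call:
send_rows --pt "0 0 -0.004" --pt "0 0 -0.01" --pt "0 0.0003 -0.02" --pt "0 0.0005 -0.03" --pt "0 0.0006 -0.035" --pt "0 0.0006 -0.035" --yaw '[0, 0, 0, 0, 0, 0]' --fingers '[255, 255, 255, 255, 255, 255]'

```text
clock: 12.15
position: [546.7, 118.0, 110.4]
ee_rot: [-0.643, 0.766, 0.006, -0.002]
contact_force: [0.7, 0.8, -3.4]
gripper_width: 8.5
```

Run:
```python
from h import *
s=read_state();M=R.from_quat(s["ee_rot"]).as_matrix();print(M.round(3),s["wrist_torque"])
cv2.imwrite("pics/w9.png",get_image("wrist"))
```

```text
[[-0.172 -0.985 -0.011]
 [-0.985  0.172  0.005]
 [-0.003  0.012 -1.   ]] [-0.03300427 -0.04309669  0.01001405]
```

View pics/w9.png

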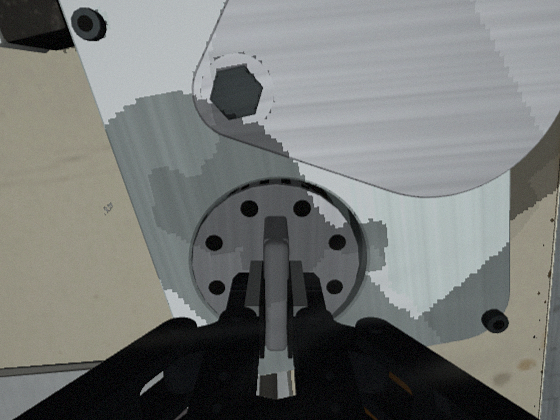

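The insert is held at the bail and rising with about 3.4 N of load. I'll lift it clear and then check the dish.

Call:
send_rows --pt "0 0.0001 -0.01" --pt "0 0.0003 -0.025" --pt "0 0.0005 -0.045" --pt "0 0.0007 -0.065" --pt "0 0.001 -0.085" --pt "0 0.001 -0.105" --pt "0 0.001 -0.125" --pt "0 0.001 -0.135" --pt "0 0.001 -0.135" --yaw '[0, 0, 0, 0, 0, 0, 0, 0, 0]' --fingers '[255, 255, 255, 255, 255, 255, 255, 255, 255]'

```text
clock: 13.1
position: [547.6, 117.7, 246.4]
ee_rot: [-0.643, 0.766, 0.005, -0.001]
contact_force: [-0.8, 1.1, -3.5]
gripper_width: 9.1
```

Run:
```python
from h import *
s=read_state();M=R.from_quat(s["ee_rot"]).as_matrix();print(M.round(3),s["position"],s["joints"])
s6=__import__("pickle").load(open("s6.pkl","rb"))
a=get_image("top");cv2.imwrite("pics/top1.png",a);cv2.imwrite("pics/scene1.png",get_image("scene"))
# dish mask in top0: estimate ellipse of outer rim
z=cv2.imread("pics/top0.png")[215:290,350:430]
cv2.imwrite("pics/dish.png",cv2.resize(z,None,fx=7,fy=7,interpolation=cv2.INTER_CUBIC))
for k in ((464.8,-296),(467,-298)):print(proj("top",(*k,36)),proj("scene",(*k,36)),proj("wrist",(*k,36),s6))
print(M.T@(np.array([465,-296,s["position"][2]])-s["position"]))
```

```text
[[-0.172 -0.985 -0.009]
 [-0.985  0.172  0.007]
 [-0.005  0.01  -1.   ]] [547.64110989 117.65875438 246.36899802] [ 0.49543093  0.26759068 -0.12087494 -0.01068119 -1.18691592 -0.66471534]
[388.3667835  251.58858106] [287.74117437 333.01694259] [538.24573028  12.78977535]
[388.9637009 250.8920424] [288.77194988 333.30814272] [539.33385699   9.02417568]
[421.70789737  10.08096045  -1.98535949]
```

View pics/dish.png

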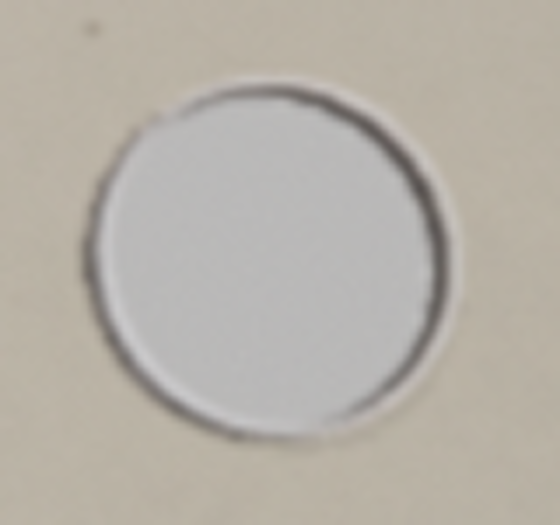

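View pics/scene1.png

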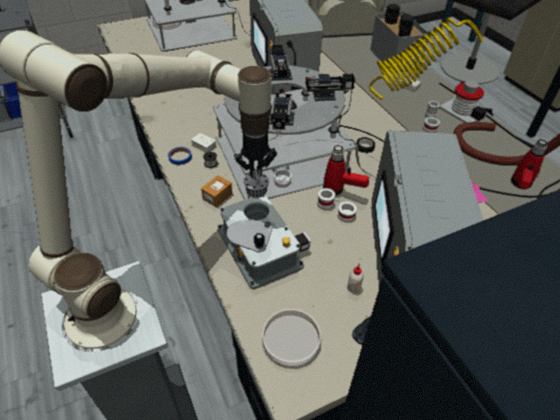

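Call:
send_rows --pt "0.01 0 0" --pt "0.035 0 0" --pt "0.07 0.001 0" --pt "0.108 0.002 0" --pt "0.146 0.003 0" --pt "0.184 0.004 -0.001" --pt "0.222 0.005 -0.001" --pt "0.26 0.006 -0.001" --pt "0.295 0.007 -0.001" --pt "0.325 0.008 -0.002" --pt "0.345 0.008 -0.002" --pt "0.35 0.008 -0.002" --yaw '[0, 0, 0, 0, 0, 0, 0, 0, 0, 0, 0, 0]' --fingers '[255, 255, 255, 255, 255, 255, 255, 255, 255, 255, 255, 255]'

```text
clock: 14.4
position: [476.4, -228.1, 243.8]
ee_rot: [-0.642, 0.767, 0.007, -0.005]
contact_force: [0.2, 0.7, -2.8]
gripper_width: 9.1
```

Call:
send_rows --pt "0 0 0" --pt "0 0 0" --yaw '[0, 0]' --fingers '[255, 255]'

```text
clock: 14.6
position: [475.8, -227.8, 243.0]
ee_rot: [-0.642, 0.767, 0.008, -0.005]
contact_force: [-0.4, 0.3, -4.0]
gripper_width: 8.5
```

Run:
```python
from h import *
import pickle
s=read_state();M=R.from_quat(s["ee_rot"]).as_matrix();print(M.round(3),s["position"]);pickle.dump(s,open("s10.pkl","wb"))
cv2.imwrite("pics/w10.png",get_image("wrist"))
```

```text
[[-0.176 -0.984 -0.018]
 [-0.984  0.176  0.006]
 [-0.003  0.019 -1.   ]] [ 475.75504356 -227.83230303  242.97931666]
```

View pics/w10.png

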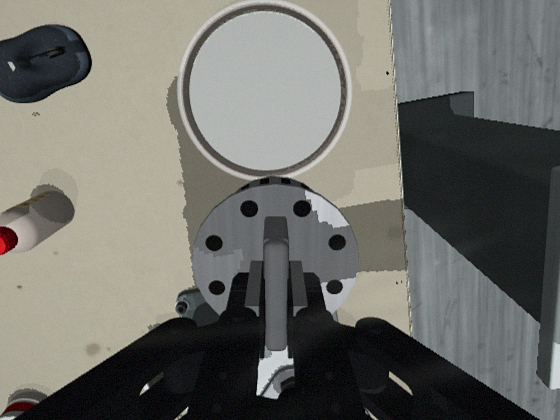

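Run:
```python
from h import *
import pickle
s=pickle.load(open("s10.pkl","rb"));M=R.from_quat(s["ee_rot"]).as_matrix()
P=np.array([onz("wrist",u,36,s)[:2] for u in [(178,92),(353,92),(265,1),(330,30),(201,30),(330,155),(202,155)]])
print(P.round(1).tolist())
A=np.c_[2*P,np.ones(len(P))];x=np.linalg.lstsq(A,(P**2).sum(1),rcond=None)[0];print("c",x[:2],"r",np.sqrt(x[2]+x[0]**2+x[1]**2))
c=x[:2]
print(M.T@(np.array([*c,243])-s["position"]))
print(M.T@[0,0,-170])
```

```text
[[548.2, -317.1], [387.8, -288.3], [454.9, -376.4], [402.4, -344.1], [514.6, -363.9], [416.6, -233.3], [540.6, -255.9]]
c [ 469.08121038 -296.01242019] r 81.84284387858162
[68.28834504 -5.44721768 -0.31401403]
[  0.47369936  -3.21417725 169.96895209]
```

Call:
send_rows --pt "0.008 -0.001 0" --pt "0.025 -0.002 0" --pt "0.045 -0.004 0" --pt "0.06 -0.005 0.005" --pt "0.068 -0.0055 0.02" --pt "0.068 -0.006 0.045" --pt "0.068 -0.007 0.07" --pt "0.068 -0.0075 0.095" --pt "0.068 -0.008 0.115" --pt "0.068 -0.008 0.13" --pt "0.068 -0.008 0.135" --pt "0.068 -0.008 0.135" --yaw '[0, 0, 0, 0, 0, 0, 0, 0, 0, 0, 0, 0]' --fingers '[255, 255, 255, 255, 255, 255, 255, 255, 255, 255, 255, 255]'

```text
clock: 15.85
position: [469.4, -295.1, 107.2]
ee_rot: [-0.642, 0.767, 0.009, -0.005]
contact_force: [-1.1, -0.1, -2.5]
gripper_width: 8.9
```

Run:
```python
from h import *
s=read_state();M=R.from_quat(s["ee_rot"]).as_matrix();print(M.round(3),s["position"])
cv2.imwrite("pics/w11.png",get_image("wrist"));a=get_image("top")
cv2.imwrite("pics/scene2.png",cv2.resize(get_image("scene")[240:400,200:400],None,fx=3,fy=3))
print(M.T@(np.array([469,-296,66])-s["position"]))
```

```text
[[-0.175 -0.984 -0.019]
 [-0.985  0.175  0.006]
 [-0.003  0.02  -1.   ]] [ 469.37202663 -295.05330374  107.17142095]
[ 1.11340689 -0.62278146 41.16422001]
```

View pics/w11.png

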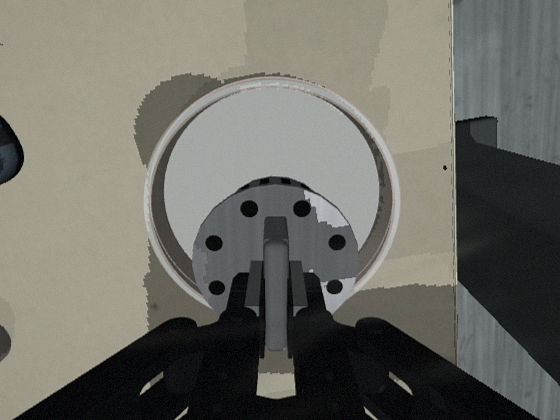

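View pics/scene2.png

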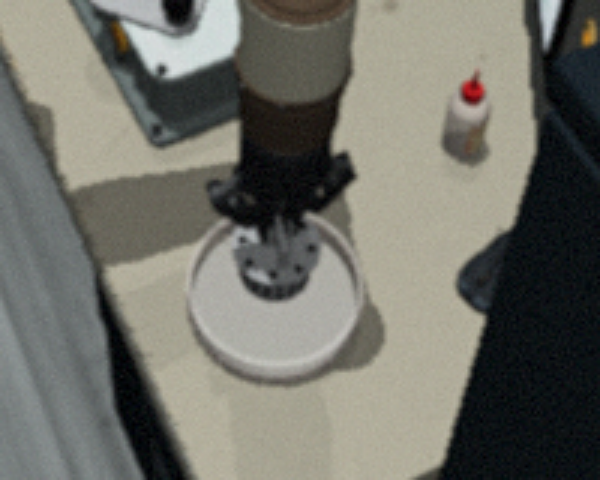

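Call:
send_rows --pt "0.001 0 0.008" --pt "0.001 0 0.018" --pt "0.001 -0.0005 0.028" --pt "0.001 -0.0005 0.034" --pt "0.001 -0.0005 0.037" --pt "0.001 -0.0005 0.039" --pt "0.001 -0.0005 0.039" --yaw '[0, 0, 0, 0, 0, 0, 0]' --fingers '[255, 255, 255, 255, 255, 255, 255]'

```text
clock: 16.7
position: [470.2, -296.3, 69.7]
ee_rot: [-0.642, 0.766, 0.007, -0.004]
contact_force: [0.1, 0.7, -3.3]
gripper_width: 8.8
```

Call:
send_rows --pt "0 0 0.001" --pt "0 0 0.002" --pt "0 0 0.003" --pt "0 0 0.003" --yaw '[0, 0, 0, 0]' --fingers '[255, 255, 255, 255]'

```text
clock: 17.1
position: [470.1, -296.3, 66.7]
ee_rot: [-0.642, 0.767, 0.007, -0.004]
contact_force: [0.2, 0.1, -3.4]
gripper_width: 8.7
```

Call:
send_rows --pt "0 0 0.001" --pt "0 0 0.002" --pt "0 0 0.003" --pt "0 0 0.003" --yaw '[0, 0, 0, 0]' --fingers '[255, 255, 255, 255]'

```text
clock: 17.5
position: [469.9, -296.2, 63.5]
ee_rot: [-0.642, 0.767, 0.007, -0.005]
contact_force: [-0.6, 0.2, -2.1]
gripper_width: 8.3
```

Call:
send_rows --pt "0 0 0.001" --pt "0 0 0.001" --yaw '[0, 0]' --fingers '[255, 255]'

```text
clock: 17.7
position: [469.9, -296.2, 62.7]
ee_rot: [-0.642, 0.766, 0.007, -0.005]
contact_force: [-1.1, 0.2, -2.0]
gripper_width: 8.6
```

Call:
send_rows --pt "0 0 0.0005" --pt "0 0 0.001" --pt "0 0 0.0015" --pt "0 0 0.0015" --yaw '[0, 0, 0, 0]' --fingers '[255, 255, 255, 255]'

```text
clock: 18.1
position: [469.9, -296.3, 62.6]
ee_rot: [-0.642, 0.766, 0.007, -0.005]
contact_force: [-3.6, 3.2, 8.3]
gripper_width: 9.1
```

Contact is firm at z 62.6 mm, as predicted. Releasing and backing straight up.

Call:
send_rows --pt "0 0 0" --pt "0 0 0" --pt "0 0 0" --pt "0 0 0" --pt "0 0 0" --yaw '[0, 0, 0, 0, 0]' --fingers '[220, 190, 150, 150, 150]'

```text
clock: 18.6
position: [469.9, -296.3, 62.4]
ee_rot: [-0.642, 0.766, 0.007, -0.005]
contact_force: [-0.8, 0.3, 0.1]
gripper_width: 35.1
```

Call:
send_rows --pt "0 0 -0.006" --pt "0 0.0003 -0.015" --pt "0 0.0006 -0.03" --pt "0 0.001 -0.05" --pt "0 0.0016 -0.08" --pt "0 0.002 -0.11" --pt "0 0.003 -0.14" --pt "-0.02 0.003 -0.15" --pt "-0.04 0.003 -0.15" --pt "-0.04 0.003 -0.15" --yaw '[0, 0, 0, 0, 0, 0, 0, 0, 0, 0]' --fingers '[150, 150, 150, 150, 150, 150, 150, 150, 150, 150]'

```text
clock: 19.6
position: [476.8, -255.8, 214.1]
ee_rot: [-0.643, 0.766, 0.006, -0.004]
contact_force: [0.9, 0.2, 0.0]
gripper_width: 35.2
```

Run:
```python
from h import *
cv2.imwrite("pics/w12.png",get_image("wrist"))
cv2.imwrite("pics/top3.png",get_image("top"))
cv2.imwrite("pics/scene3.png",cv2.resize(get_image("scene")[160:400,180:400],None,fx=2.5,fy=2.5,interpolation=cv2.INTER_CUBIC))
```

```text
(no output)
```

View pics/w12.png

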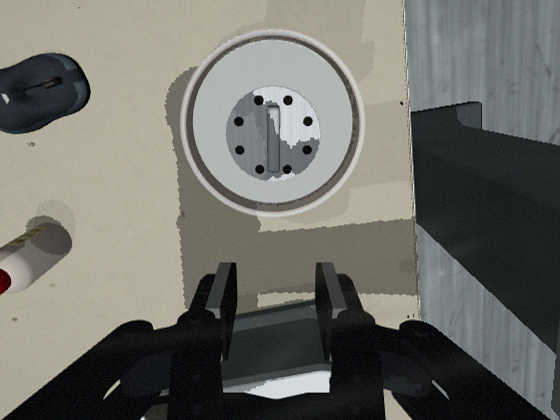

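View pics/scene3.png

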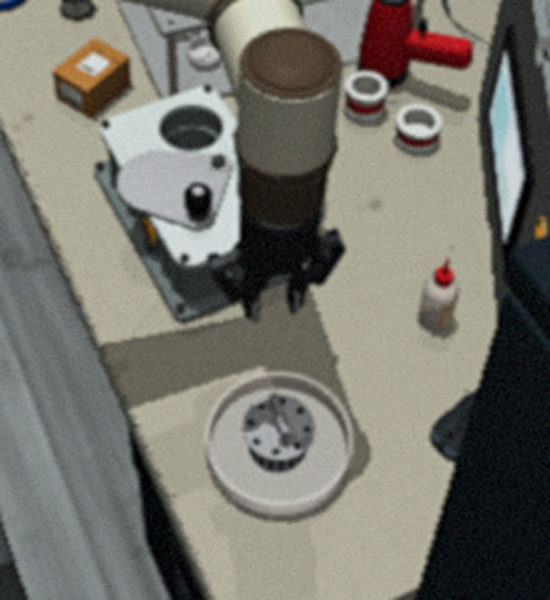

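View pics/top3.png

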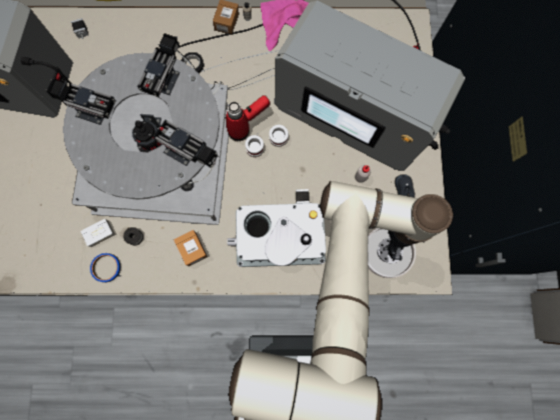

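Run:
```python
from h import *
s=read_state();print(s["clock"],s["contact_force"],s["gripper_width"]);print(job_done())
```

```text
19.75 [-0.26583628 -0.03971833 -0.35747907] 34.988212785633074
the job is handed in; nothing more can be done
None
```

The cover is open with its plunger down in the far hole, and the filter insert is standing upright in the dish. I handed the job in at 19.75 s with the gripper open and touching nothing.

- **Cover:** I pulled the plunger up about 14 mm, swung the cover to its end stop and pressed it there. I then lowered the knob, which came back to the height it had when closed (123.9 against 123.7 mm). After release, the wrist picture put the knob within 0.5 px of where it should be with the pin down in the open hole. I did not tug the cover to test the lock.
- **Insert:** I lifted it by the bail, which showed a load of about 3.4 N, carried it over the case and lowered it until it touched the dish floor. The last pictures show it upright near the middle of the dish. The carton, oil bottle, reel and mouse look unmoved; I judged that by eye.
- **Disagreements:** The top and scene cameras put the case about 7 mm apart in x. I used the wrist camera instead, which fell between them and fitted the case to within 1 mm. The tool also tilted by about 1° while carrying, which I allowed for in the lifts and the descent.

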